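# Read a wet paint sample with the colour reader

## Robot

A 7-joint arm with a two-finger parallel gripper is mounted at the origin on the work surface. World frame = base frame: x ahead of the robot, y to its left, z up, the work surface at z = 0. Lengths are in m, angles in rad, forces in N, time in s.
With the tool pointing down it reaches from about 0.35 to 0.9 m from the base axis. Payload 8.1 kg.
Tool frame: the origin (TCP) lies midway between the tips of the shut fingers; the grasp point (between the pads) lies 19 mm behind it; z points along the fingers, y is the line along which they close (so a half turn about z gives the same grasp; the last joint's range is limited). The gripper opens to 92 mm and grips with 3 to 60 N. Pads are 19 mm wide; open, the fingers measure 130 mm over their backs; the gripper's body (75 mm by 190 mm) begins 47 mm behind the grasp point.
Start: joints at [-1.362, 0.434, 0.025, 1.573, -0.012, 1.134, -0.075], TCP at [0.192, 0.595, 0.227] pointing down, gripper open.
Joint ranges: [-2.62, 2.62], [-0.44, 2.09], [-1.27, 1.32], [0.08, 2.57], [-1.32, 4.46], [0.12, 2], [-2.74, 2.74]. Speed limits (rad/s): [2.22, 2.22, 3.01, 3.01, 3.14, 3.14, 3.14].

## Interface

Orientations are given as a rotation vector (axis times angle).
In Python, from cell import observe, cams, job gives the robot as it stands. The module is installed in compiled form; this text tells all that it offers.
- The arm moves only by the tool step_arm, never from a script. Its argument "steps" is a list of rows, each a list of 6 numbers: the shift along the world's x, y, z in mm, then the turn, a rotation vector about the world's x, y, z in rad. In form: [[dx, dy, dz, rx, ry, rz], ...]. A call has 1 to 20 rows; each row shifts and turns the commanded pose from where the row before left it; what a row does not reach is not made up. A row lasts 1/12 s, in which the tool goes at most 41.7 mm and 7.16 degrees, less where a joint would pass 70% of its speed; a pose out of reach is approached as far as the arm can. A call with a gripper value outside its range is refused whole. "gripper" is the opening, from 0 (shut) to 1 (fully open), set as the call begins (left out, the last holds). The fingers move at their own pace and stop on an object; "force" is the grip in N (left out, the last holds). Time passes only in rows, so rows that do not move let the fingers close. It gives the time, the measured TCP pose, the force, the opening and the grip force at its end, in the units of the state.
- observe(): the state, without advancing time (a new reading comes with each control period).
- cams.get_image(name): name is "scene" or "top" or "wrist"; returns the picture (480x640x3 uint8, red, green, blue); there is no depth.
- cams.get_calibration(name): a dict with "fov_y" (degrees; the focal length in pixels is half the picture's height over the tangent of half this angle, whatever the lens; pixels are square), "cx", "cy" (the principal point, pixels), "world_to_cam" (4x4, takes a point from world to camera coordinates). Camera axes: x right, y up, looking along -z (the intrinsics and any distortion apply to the point x, -y, -z); pixel columns grow to the right and rows downward; lengths in m; the calibration is good to about 2 mm. A picture is of the moment at which its call begins: read the wrist's pose just before it. get_calibration takes no time and is no camera call; for the wrist camera it gives the pose at the moment of the call.
- job.sign_off(): hands the job in; it is judged then, once.
The state is a dict: "clock": time; "joints": joint angles; "dq": joint speeds; "joint_efforts": joint torques, N m; "position": TCP position; "ee_rot": TCP orientation; "force": force on the tool from outside, world axes, zero at the start; "ft_torque": the same for the moment, N m; "width": opening from 0.0 (shut) to 1.0 (fully open); "gripper_force": force on a finger pad.
Only numpy, scipy, OpenCV 4.12 (cv2) and the standard library are available. Lean on these libraries where they do the work, as an engineer would, in place of code of your own. Each camera call takes 0.05 s, during which the arm holds its last target. There are 200 camera calls.

## Task

Draw the hand-held colour reader out of its sleeve, lay it flat on the table or mat, let go and take it again by the handle so that its head fits under the clear roof of the drying rack, then aim it square on at the middle of the round patch, its lens 20 to 35 mm from the paint, and hold it steady there for a good two seconds. Then lay it gently flat on the grey mat, with its middle well within the mat, and let go. The paint is wet, so touch none of the samples, and leave the bottles, pots, cup, tube and brush where they are.

Things in the scene. Friction and masses are not known exactly. Their poses are not given: they have to be found in the camera images.
- reader: Colour reader, a straight bar 180 mm long. Origin: middle of its underside; x along the bar to the nose, z up as it lies. Black head x +40 to +90, 40 wide, 32 tall; grey handle x -90 to +40, 28 wide, 28 tall (from z 0, centred on y 0). 0.22 kg, balanced near x 0. Starts lying on the table, handle in the sleeve, only the head (53 to 59 mm) sticking out.
- reader_nose (a point): Centre of the lens in the flat front face of the reader's head, at (90, 0, 16) mm of the reader's frame; same axes: x is the direction it looks.
- sleeve: White storage sleeve fixed to the table: roof, two sides and closed back, no floor; 138 long (x), 62 wide, 44 tall outside; tunnel 38 wide, 36 high, 130 deep, open at +x. Origin: centre of its footprint on the table. The reader leaves it only along its +x.
- sleeve_mouth (a point): Centre of the sleeve's open mouth, 18 mm above the table; its x points out of the mouth.
- mat: Grey mat fixed on the table, 220 x 220, thin as paper and level with the table (things slide over it freely), edges along its x and y. Origin: centre, at table level. Clear at the start.
- rack: Plywood rack, fixed, 286 mm wide (y), 3 bays 94 apart, 90 wide. Origin: under its middle, at table level. Opens to its +x; leans back 20 degrees. From the sample faces, along the way they face: clear roof (5 thick, underside 45 above the patch centres, square to the samples) and end walls reach 75, dividers 44, bottom ledge 30. Top at 160; base plate 110 x 286 x 12.
- round_patch (a point): Centre of the round blue patch (52 diameter) of freshly painted colour: the one to read. 85 mm above the table. x points straight out of the painted face (20 degrees above level), y along the rack, z up along the face. It may be in any of the three bays.
- sample_round: White sample plate 80 x 80 x 6 standing in a bay with the round patch; fixed. Origin at table level under the plate's face centre, axes as the rack's.
- sample_square: The same plate with a square blue patch, 46 x 46, in another bay; fixed. Origin as sample_round.
- sample_bar: The same plate with an upright bar-shaped blue patch, 18 x 64, in another bay; fixed. Origin as sample_round.
- bottle_a: Bystander: paint bottle, 38 diameter, 105 tall, in front of the rack. Origin: centre of its underside.
- bottle_b: Bystander: the same kind of bottle, also in front of the rack. Origin: centre of its underside.
- jar: Bystander: squat jar with lid, 60 diameter, 55 tall, near the sleeve and mat. Origin: centre of its underside.
- tube: Bystander: metal paint tube lying flat, 140 long (x), 45 wide, 24 high. Origin: middle, underside.
- flat_brush: Bystander: paint brush lying along its x, about 200 long. Origin: middle, underside.
- brush_pot: Bystander: plastic pot of brushes, 104 across, 100 tall, brushes to 210. Origin: centre of its underside.
- cup: Bystander: white cup, 76 across, 85 tall. Origin: centre of its underside.

How it is judged:
On the way, in this order (a step that is already met when the one before it is completed fails the run):
1. The reader is clear of the sleeve (its middle over 140 mm from the sleeve's), lying flat on the table or mat at rest, let go (horizontal distance between reader and sleeve above 0.14 m and height (world z) of reader below 0.006 m and angle between reader's own z axis and vertical below 0.1 rad and linear speed of reader below 0.02 m/s and contact force between the fingers and reader below 0.1 N), for 0.2 s.
2. Held by its handle (grip over 55 mm from the lens), the reader is still for 1 s, lens 12 to 45 mm off the round patch, within 14 mm of its middle each way, square on within 9 degrees (x of reader_nose in the frame of round_patch between 0.012 and 0.045 m and y of reader_nose in the frame of round_patch between -0.014 and 0.014 m and z of reader_nose in the frame of round_patch between -0.014 and 0.014 m and angle between the x axis of reader and the x axis of round_patch, either way round below 0.16 rad and x of reader in the frame of round_patch above 0.06 m and linear speed of reader below 0.02 m/s and angular speed of reader below 0.12 rad/s and contact force between the fingers and reader above 0.5 N and distance between the grasp point and reader_nose above 0.055 m), for 1 s.
At the end, for the whole second after the job is handed in: The reader lies flat, underside down (within 0.1 rad), at rest on the mat, its middle within 100 mm of the mat's centre along each mat edge direction, released (x of reader in the frame of mat between -0.1 and 0.1 m and y of reader in the frame of mat between -0.1 and 0.1 m and height (world z) of reader between -0.002 and 0.006 m and angle between reader's own z axis and vertical below 0.1 rad and linear speed of reader below 0.02 m/s and angular speed of reader below 0.1 rad/s); the robot touches nothing.
It fails at once if The reader touches a wet sample (contact force between reader and sample_round above 0.5 N or contact force between reader and sample_square above 0.5 N or contact force between reader and sample_bar above 0.5 N).
It fails at once if The robot touches a wet sample (contact force between any of the fingers, the arm and sample_round above 0.5 N or contact force between any of the fingers, the arm and sample_square above 0.5 N or contact force between any of the fingers, the arm and sample_bar above 0.5 N).
It fails at once if The reader is dropped (falls faster than 0.7 m/s out of the fingers) (linear speed of reader above 0.7 m/s and contact force between the fingers and reader below 0.1 N).
It fails at once if A bystander is shifted more than 25 mm (distance of any of bottle_a, bottle_b, jar, tube, flat_brush, brush_pot, cup from where it was at the start of the episode above 0.025 m).
It fails at once if A standing bystander is tipped over (angle between any of bottle_a, bottle_b, jar, brush_pot, cup's own z axis and vertical above 0.5 rad).
It also fails if it takes over 69 s, if anything falls off the work surface, if the arm or the gripper's body presses on something with over 40 N, if the wrist force passes 120 N, or if a joint passes its speed limit or range.

## Working session

There is one attempt and no reset: what is moved stays moved. The work goes in short steps, Python scripts to look and compute and a tool call to move; the robot and the scene stay as the last step left them, time stands still between calls to the robot, and variables do not carry over. Pictures are saved under pics/ and viewed, at most 11 in all, crops included, and the job is handed in when it is done.

Besides the shell and the picture viewer there is one more tool, called after ">>>" as name(argument=value, ...) on one line, values as JSON. step_arm: Moves the arm, as the interface text tells. Its arguments: {"type":"object","properties":{"steps":{"type":"array","items":{"type":"array","items":{"type":"number"}}},"gripper":{"type":"number"},"force":{"type":"number"}},"required":["steps"]}

```bash
mkdir -p pics; python3 - <<'E'
from cell import observe,cams
import cv2,numpy as np
for n in("scene","top"):
    im=cams.get_image(n); cv2.imwrite(f"pics/{n}0.png",im[:,:,::-1]); c=cams.get_calibration(n); print(n,{k:(np.round(v,4).tolist() if k=="world_to_cam" else v) for k,v in c.items()})
s=observe();print({k:np.round(v,3).tolist() for k,v in s.items()})
E
```

```text
scene {'fov_y': 52.01840961863608, 'cx': 313.48076046829544, 'cy': 239.50341457897548, 'world_to_cam': [[0.3669, 0.93, 0.0227, -0.2313], [-0.5452, 0.1952, 0.8153, 0.23], [0.7538, -0.3115, 0.5786, -1.5094], [0.0, 0.0, 0.0, 1.0]]}
top {'fov_y': 53.77656879783517, 'cx': 317.9877587441996, 'cy': 235.7436192648675, 'world_to_cam': [[-0.0173, -0.9998, 0.0043, 0.0051], [0.9875, -0.0164, 0.1567, -0.5876], [-0.1567, 0.0069, 0.9876, -1.1584], [0.0, 0.0, 0.0, 1.0]]}
{'clock': 0.1, 'joints': [-1.362, 0.435, 0.025, 1.574, -0.012, 1.134, -0.075], 'dq': [-0.001, -0.003, 0.0, -0.003, 0.001, 0.0, -0.0], 'joint_efforts': [0.003, -66.913, 0.987, -31.515, -0.061, 0.037, 0.0], 'position': [0.192, 0.594, 0.226], 'ee_rot': [-0.488, -3.103, 0.002], 'force': [0.429, -0.795, 0.392], 'ft_torque': [-0.014, 0.024, 0.02], 'gripper_force': 0.0, 'width': 1.001}
```

View pics/scene0.png

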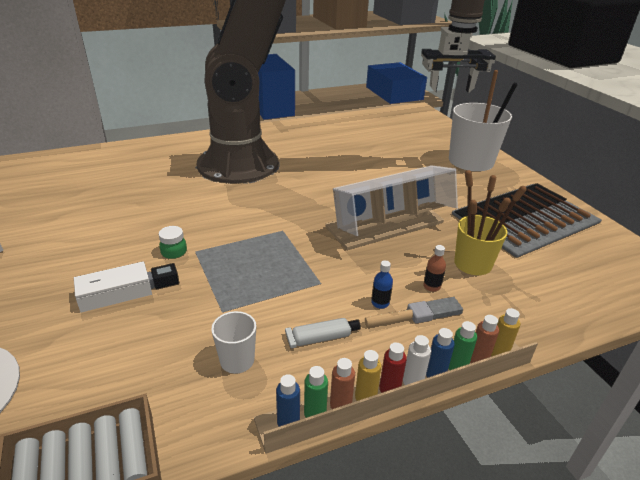

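View pics/top0.png

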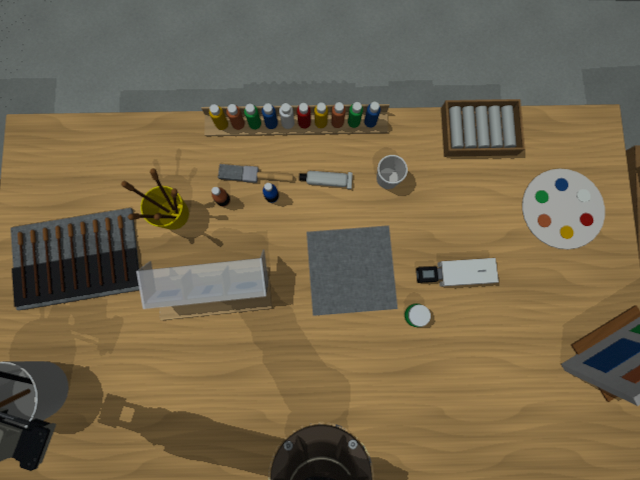

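The scene shows the sleeve around (112,287) with the black head at (165,276), the mat at (257,268), and the rack with the round patch in its leftmost bay (357,205). Bottles stand at (382,290) and (435,270), and the jar at (172,243). In the top view the head is at (428,275), the sleeve at (468,272), the mat at (352,270), the rack at (205,285), the bottles at (270,192) and (220,197), and the jar at (418,316).

```bash
cat > h.py <<'E'
import numpy as np,cv2
from cell import observe,cams
def ray(cal,uv):
    f=240/np.tan(np.radians(cal["fov_y"])/2); M=np.array(cal["world_to_cam"])
    d=np.array([(uv[0]-cal["cx"])/f,-(uv[1]-cal["cy"])/f,-1.]); R=M[:3,:3]
    return -R.T@M[:3,3], R.T@d
def onz(cal,uv,z):
    o,d=ray(cal,uv); return o+d*(z-o[2])/d[2]
def proj(cal,p):
    f=240/np.tan(np.radians(cal["fov_y"])/2); M=np.array(cal["world_to_cam"]); q=M[:3,:3]@p+M[:3,3]
    return np.array([cal["cx"]+f*q[0]/-q[2],cal["cy"]-f*q[1]/-q[2]])
def blobs(mask,roi,amin=20):
    x0,y0,x1,y1=roi; m=np.zeros_like(mask,np.uint8); m[y0:y1,x0:x1]=mask[y0:y1,x0:x1]
    n,l,s,c=cv2.connectedComponentsWithStats(m)
    return sorted([(s[i,4],c[i],s[i,:4],(l==i).astype(np.uint8)) for i in range(1,n) if s[i,4]>=amin],key=lambda t:-t[0])
def rect(m): return cv2.minAreaRect(cv2.findContours(m,0,2)[0][0])
E
python3 - <<'E'
from h import *
np.set_printoptions(precision=4,suppress=True)
T=cv2.imread("pics/top0.png");S=cv2.imread("pics/scene0.png");ct=cams.get_calibration("top");cs=cams.get_calibration("scene")
hT=cv2.cvtColor(T,40).astype(int);hS=cv2.cvtColor(S,40).astype(int)
def show(name,b,cal,z):
    for a,c,s,m in b[:3]:
        r=rect(m);q=cv2.boxPoints(r); print(name,a,c.round(1),s,"cen",onz(cal,r[0],z)[:2],"corners",np.array([onz(cal,p,z)[:2] for p in q]).tolist() and np.array([onz(cal,p,z)[:2] for p in q]).round(3).tolist())
show("sleeve",blobs((hT[...,2]>190)&(hT[...,1]<40),(436,250,510,300)),ct,.044)
show("head",blobs(hT[...,2]<60,(410,258,445,292)),ct,.032)
show("mat",blobs((hT[...,1]<45)&(hT[...,2]<140),(295,215,408,325)),ct,0)
show("blueS",blobs((hS[...,0]>98)&(hS[...,0]<128)&(hS[...,1]>100),(335,165,460,235)),cs,.085)
show("bottleblueS",blobs((hS[...,0]>100)&(hS[...,0]<128)&(hS[...,1]>100),(365,260,400,310)),cs,.04)
show("jarT",blobs((hT[...,0]>40)&(hT[...,0]<90)&(hT[...,1]>70),(400,300,440,330)),ct,.03)
# wood->whitish rack end
for n,uv in dict(bA=(382,303),bB=(433,287)).items(): print(n,onz(cs,uv,0))
for n,uv in dict(bA=(270,187),bB=(218,190)).items(): print(n,onz(ct,uv,.105))
b=blobs((hS[...,0]>98)&(hS[...,0]<128)&(hS[...,1]>100),(335,165,460,235))
cv2.imwrite("pics/rack0.png",np.vstack([cv2.resize(S[155:255,320:470],None,fx=4,fy=4,interpolation=2)[:300],cv2.resize(T[250:325,130:280],None,fx=4,fy=4,interpolation=2)]))
E
```

```text
head 255 [426.6 274.5] [416 266  26  17] cen [ 0.4859 -0.2844] corners [[0.505, -0.253], [0.507, -0.316], [0.467, -0.316], [0.465, -0.253]]
mat 6942 [351.1 270.3] [307 226  90  89] cen [ 0.5026 -0.0912] corners [[0.606, 0.025], [0.62, -0.198], [0.401, -0.205], [0.389, 0.012]]
blueS 185 [422.5 188.4] [417 179  12  19] cen [0.4431 0.3672] corners [[0.401, 0.374], [0.405, 0.405], [0.483, 0.36], [0.479, 0.332]]
blueS 167 [359.5 204.2] [355 195  11  21] cen [0.4625 0.1835] corners [[0.418, 0.189], [0.421, 0.214], [0.505, 0.178], [0.501, 0.155]]
blueS 116 [389.6 198. ] [387 187   7  23] cen [0.4583 0.2651] corners [[0.408, 0.283], [0.411, 0.296], [0.505, 0.249], [0.503, 0.236]]
bottleblueS 288 [382.8 281.7] [374 272  18  20] cen [0.6861 0.1294] corners [[0.652, 0.127], [0.665, 0.161], [0.718, 0.132], [0.706, 0.099]]
bottleblueS 64 [379.7 304.6] [372 301  17   7] cen [0.7457 0.0915] corners [[0.744, 0.074], [0.731, 0.082], [0.747, 0.109], [0.76, 0.101]]
jarT 87 [408.9 314.7] [405 304  13  23] cen [ 0.3844 -0.2354] corners [[0.412, -0.222], [0.412, -0.252], [0.357, -0.249], [0.358, -0.219]]
bA [0.706  0.1223 0.    ]
bB [0.6991 0.25   0.    ]
bA [0.7016 0.1115 0.105 ]
bB [0.6961 0.2391 0.105 ]
```

View pics/rack0.png

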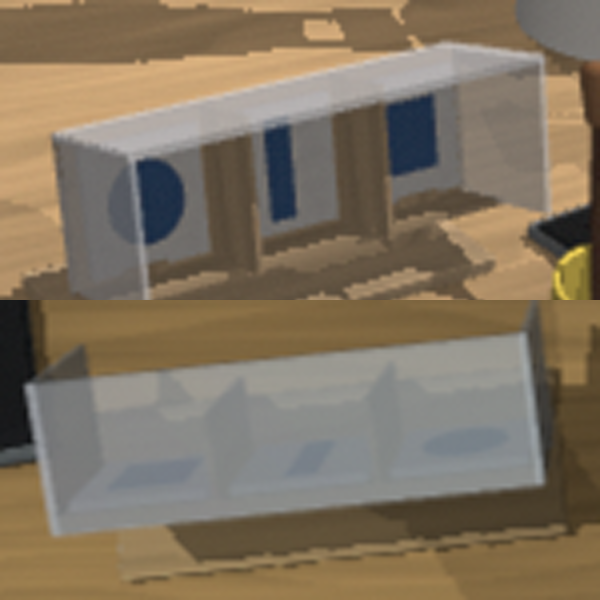

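The crop shows the round patch behind the left end wall in the scene view, at about (356.8,205.1). Through the roof in the top view it is at about (246.5,285.3). The bar patch is in the middle bay and the square one in the far bay.

```bash
python3 - <<'E'
from h import *
np.set_printoptions(precision=4,suppress=True)
T=cv2.imread("pics/top0.png");ct=cams.get_calibration("top");cs=cams.get_calibration("scene")
def tri(a,b):
    o1,d1=ray(cs,a);o2,d2=ray(ct,b)
    t=np.linalg.lstsq(np.c_[d1,-d2],o2-o1,rcond=None)[0];p,q=o1+t[0]*d1,o2+t[1]*d2;return (p+q)/2,np.linalg.norm(p-q)
for n,a,b in [("round",(356.8,205.1),(246.5,285.3)),("bar",(390.2,198),(207.5,290)),("sq",(423.2,188.8),(168.7,293.5))]:
    print(n,tri(a,b),"z85 S",onz(cs,a,.085)[:2],"T",onz(ct,b,.085)[:2])
c=lambda x,y:(130+x/4,250+(y-300)/4)
zf=.085
# roof: back top edge at ~z .085+.05cos20, front +75 sin20
zb=.085+.05*np.cos(.349);
for n,z,p,q in [("back",zb-.002,(55,535),(545,485)),("front",zb+.075*np.sin(.349),(28,383),(525,333))]:
    P,Q=onz(ct,c(*p),z),onz(ct,c(*q),z);d=P-Q;print(n,P,Q,np.linalg.norm(d),"yaw",np.degrees(np.arctan2(-d[0],d[1])))
hT=cv2.cvtColor(T,40).astype(int)
for a,cc,s,m in blobs((hT[...,2]>150)&(hT[...,1]<60),(436,250,510,300))[:2]:
    r=rect(m);print("sleeve",a,s,[onz(ct,p,.044)[:2].round(4).tolist() for p in cv2.boxPoints(r)],onz(ct,r[0],.044))
E
```

```text
round (array([0.4635, 0.1721, 0.0863]), np.float64(0.0035838623623196783)) z85 S [0.4619 0.1749] T [0.4629 0.1706]
bar (array([0.4541, 0.2672, 0.0818]), np.float64(0.003922030077329314)) z85 S [0.459  0.2664] T [0.4532 0.2647]
sq (array([0.4482, 0.3614, 0.0862]), np.float64(0.008141489496070681)) z85 S [0.4464 0.3675] T [0.4464 0.358 ]
back [0.4105 0.4005 0.13  ] [0.4343 0.1181 0.13  ] 0.2833554703544218 yaw 4.8094175969403175
front [0.4961 0.4094 0.1576] [0.5199 0.1267 0.1576] 0.2836711980969241 yaw 4.820750551595202
sleeve 1250 [442 258  56  27] [[0.5181, -0.3175], [0.5246, -0.4553], [0.4645, -0.4545], [0.4581, -0.3179]] [ 0.4912 -0.3862  0.044 ]
```

>>> step_arm(steps=[[0,-20,25,0,0,-0.06],[0,-35,20,0,0,-0.06],[0,-38,0,0,0,-0.06],[20,-36,0,0,0,-0.06],[20,-36,0,0,0,-0.06],[20,-36,0,0,0,-0.06],[20,-36,0,0,0,-0.06],[20,-36,0,0,0,-0.06],[20,-36,0,0,0,-0.06],[20,-36,0,0,0,-0.06],[20,-36,0,0,0,-0.06],[20,-36,0,0,0,-0.06],[20,-36,0,0,0,-0.06],[20,-36,0,0,0,-0.06],[20,-36,0,0,0,-0.06],[9,-40,0,0,0,-0.06],[9,-40,0,0,0,-0.06],[9,-40,0,0,0,-0.06],[9,-40,0,0,0,-0.06],[9,-40,0,0,0,-0.06]], gripper=0.62, force=25)

```text
clock: 1.77
position: [0.4766, -0.132, 0.2718]
ee_rot: [2.158, 2.283, 0.001]
force: [1.4, 0.3, 0.8]
width: 0.621
gripper_force: 0.0
```

```bash
cat > st.py <<'E'
from h import *
from scipy.spatial.transform import Rotation as R
def st():
    s=observe();r=R.from_rotvec(s["ee_rot"]).as_matrix()
    print(round(s["clock"],2),"pos",np.round(s["position"],4),"y az",np.degrees(np.arctan2(r[1,1],r[0,1])).round(2),"z",r[:,2].round(3),"j",np.round(s["joints"],2),"w",round(s["width"],3),"g",np.round(s["gripper_force"],2),"f",np.round(s["force"],1))
    return s,r
E
python3 -c "
from st import *
st()
im=cams.get_image('wrist');cv2.imwrite('pics/w1.png',im[:,:,::-1]);print(cams.get_calibration('wrist'))"
```

```text
1.77 pos [ 0.4766 -0.132   0.2718] y az 3.23 z [ 0.  0. -1.] j [-0.46  0.2   0.76  1.86 -0.15  1.14  0.41] w 0.621 g 0.0 f [1.4 0.3 0.8]
{'fov_y': 63.3404111104775, 'cx': 317.6199880908757, 'cy': 235.02725769068138, 'world_to_cam': array([[ 0.99902121,  0.04414838,  0.00274653, -0.47085044],
       [-0.04142615,  0.95557531, -0.29182136,  0.20463909],
       [-0.01550795,  0.29142195,  0.9564689 , -0.38556457],
       [ 0.        ,  0.        ,  0.        ,  1.        ]])}
```

View pics/w1.png

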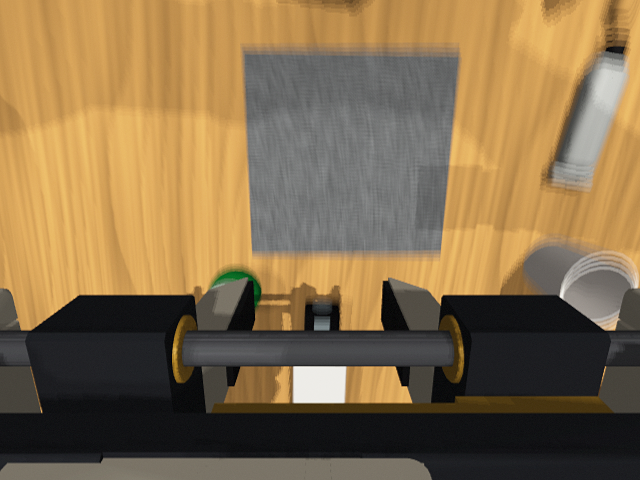

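The wrist view (image up is +y) shows the mat, with the head at (322,315) between the fingers and the jar at (238,285) left of the left finger.

>>> step_arm(steps=[[2,-30,-15,0,0,-0.01],[2,-30,-25,0,0,0],[2,-30,-25,0,0,0],[2,-30,-25,0,0,0],[2,-30,-25,0,0,0],[0,0,-35,0,0,0],[0,0,-25,0,0,0],[0,0,0,0,0,0],[0,0,0,0,0,0]])

```text
clock: 2.57
position: [0.4858, -0.2797, 0.096]
ee_rot: [-2.165, -2.273, 0.002]
force: [-0.9, -0.0, 0.2]
width: 0.621
gripper_force: 0.0
```

```bash
python3 -c "
from st import *
st()
c=cams.get_calibration('wrist');im=cams.get_image('wrist')[:,:,::-1];cv2.imwrite('pics/w2.png',im)
for p in [(.4866,-.282,.032),(.4666,-.282,.032),(.5066,-.282,.032),(.486,-.257,.032)]: print(p,proj(c,np.array(p)).round(0))"
```

```text
2.57 pos [ 0.4858 -0.2797  0.096 ] y az 2.79 z [-0.003  0.001 -1.   ] j [-0.03  0.54  0.66  1.91 -0.44  0.83  0.91] w 0.621 g 0.0 f [-0.9 -0.   0.2]
(0.4866, -0.282, 0.032) [320. 256.]
(0.4666, -0.282, 0.032) [287. 255.]
(0.5066, -0.282, 0.032) [353. 258.]
(0.486, -0.257, 0.032) [321. 216.]
```

View pics/w2.png

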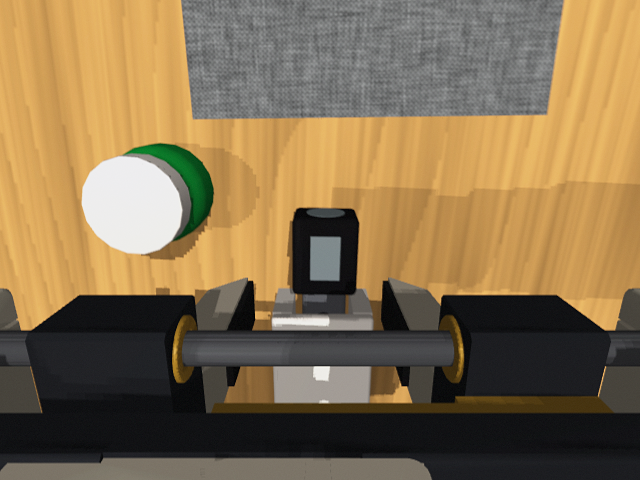

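The head spans columns 293–357 and rows 210–293. Its middle is about 3 mm to +x of the estimate, and the nose is near y = -0.255. The jar is clear of the left finger.

>>> step_arm(steps=[[3,0,-20,0,0,0],[0,0,-20,0,0,0],[0,0,-20,0,0,0],[0,0,-15,0,0,0],[0,0,-10,0,0,0],[0,0,-4,0,0,0],[0,0,0,0,0,0]])

```text
clock: 3.2
position: [0.4904, -0.2801, 0.0084]
ee_rot: [2.165, 2.275, 0.001]
force: [-0.4, 0.5, 0.6]
width: 0.622
gripper_force: 0.0
```

>>> step_arm(steps=[[0,0,0,0,0,0],[0,0,0,0,0,0],[0,0,0,0,0,0],[0,0,0,0,0,0],[0,0,0,0,0,0]], gripper=0.2, force=20)

```text
clock: 3.62
position: [0.4902, -0.2804, 0.0087]
ee_rot: [2.166, 2.274, 0.001]
force: [-0.2, 0.8, 7.9]
width: 0.437
gripper_force: 20.0
```

```bash
python3 -c "
from st import *
st()"
```

```text
3.62 pos [ 0.4902 -0.2804  0.0087] y az 2.78 z [ 0.001 -0.    -1.   ] j [ 0.04  0.67  0.55  1.96 -0.55  0.66  1.  ] w 0.437 g 19.95 f [-0.2  0.8  7.9]
```

>>> step_arm(steps=[[-0.3,8,0,0,0,0],[-0.6,14,0,0,0,0],[-0.9,20,0,0,0,0],[-0.9,20,0,0,0,0],[-0.9,20,0,0,0,0],[-0.9,20,0,0,0,0],[-0.9,20,0,0,0,0],[-0.9,20,0,0,0,0],[-0.9,20,0,0,0,0],[-0.9,20,0,0,0,0],[-0.9,14,0,0,0,0],[-0.4,8,0,0,0,0],[0,0,0,0,0,0],[0,0,0,0,0,0]])

```text
clock: 4.78
position: [0.4814, -0.0746, 0.0086]
ee_rot: [2.164, 2.276, 0.003]
force: [0.9, 4.0, 10.4]
width: 0.436
gripper_force: 19.9
```

>>> step_arm(steps=[[0,0,0,0,0,0],[0,0,0,0,0,0],[0,0,0,0,0,0],[0,0,0,0,0,0],[0,0,30,0,0,0],[0,0,30,0,0,0],[0,-20,30,0,0,0],[0,-40,0,0,0,0],[0,-40,0,0,0,0],[0,0,0,0,0,0],[0,0,0,0,0,0]], gripper=0.75)

```text
clock: 5.7
position: [0.4797, -0.1791, 0.098]
ee_rot: [2.172, 2.268, -0.001]
force: [-0.3, 0.7, -0.3]
width: 0.754
gripper_force: 0.0
```

```bash
python3 -c "
from st import *
st()
c=cams.get_calibration('wrist');im=cams.get_image('wrist')[:,:,::-1];
t=cams.get_image('top')[:,:,::-1]
cv2.imwrite('pics/w3.png',np.hstack([cv2.resize(im,(400,300)),cv2.resize(t[200:320,290:450],(400,300))]))
np.save('c3.npy',c,allow_pickle=True);cv2.imwrite('pics/w3full.png',im);cv2.imwrite('pics/t3full.png',t)
"
```

```text
5.7 pos [ 0.4797 -0.1791  0.098 ] y az 2.48 z [ 0.    -0.001 -1.   ] j [-0.27  0.48  0.72  2.04 -0.45  0.78  0.76] w 0.754 g 0.0 f [-0.3  0.7 -0.3]
```

View pics/w3.png

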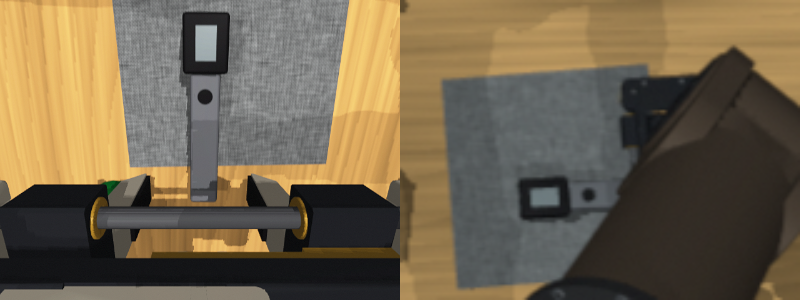

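The reader lies straight on the mat with its head toward +y. In the left picture its head is at about (205,43) and the handle ends at (203,200).

```bash
python3 -c "
from st import *
c=np.load('c3.npy',allow_pickle=True).item();im=cv2.imread('pics/w3full.png');v=im.max(2)
s=lambda x,y:(x*1.6,y*1.6)
for n,p,z in [('nL',(184,13),.032),('nR',(229,17),.032),('rL',(184,73),.032),('rR',(226,75),.032),('h1L',(192,80),.028),('h1R',(218,80),.028),('h2L',(191,165),.028),('h2R',(217,165),.028),('tail',(203,192),.028)]: print(n,onz(c,s(*p),z).round(4))
for a,cc,b,m in blobs(v<45,(270,5,385,125),300)[:2]: print(a,cc,b)
"
```

```text
nL [ 0.4619 -0.0542  0.032 ]
nR [ 0.4992 -0.0556  0.032 ]
rL [ 0.4631 -0.1015  0.032 ]
rR [ 0.5002 -0.1016  0.032 ]
h1L [ 0.4703 -0.1072  0.028 ]
h1R [ 0.4937 -0.1062  0.028 ]
h2L [ 0.4722 -0.1892  0.028 ]
h2R [ 0.4982 -0.1881  0.028 ]
tail [ 0.4856 -0.2185  0.028 ]
5136 [328.50661994  68.52784268] [292  20  76 100]
```

>>> step_arm(steps=[[2,9,-15,0,0,0],[2.5,9.5,-20,0,0,0],[0,0,-20,0,0,0],[0,0,-20,0,0,0],[0,0,-10,0,0,0],[0,0,-6,0,0,0],[0,0,0,0,0,0],[0,0,0,0,0,0]])

```text
clock: 6.47
position: [0.485, -0.1575, 0.0071]
ee_rot: [-2.166, -2.275, -0.0]
force: [1.2, 0.2, -0.1]
width: 0.748
gripper_force: 0.0
```

>>> step_arm(steps=[[0,0,0,0,0,0],[0,0,0,0,0,0],[0,0,0,0,0,0],[0,0,0,0,0,0],[0,0,0,0,0,0],[0,0,0,0,0,0]], gripper=0.1, force=40)

```text
clock: 6.97
position: [0.4849, -0.1576, 0.0069]
ee_rot: [2.166, 2.275, 0.0]
force: [0.1, -0.3, 0.2]
width: 0.361
gripper_force: 0.0
```

```bash
python3 -c "
from st import *
st()
from scipy.spatial.transform import Rotation as R
"
```

```text
6.97 pos [ 0.4849 -0.1576  0.0069] y az 2.8 z [ 0.  0. -1.] j [-0.2   0.62  0.57  2.1  -0.6   0.59  0.85] w 0.361 g 0.0 f [ 0.1 -0.3  0.2]
```

>>> step_arm(steps=[[0,0,0,0,0,0],[0,0,0,0,0,0],[0,0,0,0,0,0],[0,0,0,0,0,0],[0,0,0,0,0,0],[0,0,6,0,0,0],[0,0,10,0,0,0],[0,0,14,0,0,0]])

```text
clock: 7.63
position: [0.484, -0.1575, 0.0369]
ee_rot: [-2.166, -2.274, 0.002]
force: [0.6, -0.6, -2.7]
width: 0.302
gripper_force: 40.0
```

>>> step_arm(steps=[[0,0,25,0,0,0],[0,0,30,0,0,0],[0,0,30,0,0,0],[0,0,30,0,0,0],[10,20,30,0,0,0.1],[15,25,25,0,0,0.115],[15,25,15,0,0,0.115],[15,25,10,0,0,0.115],[15,25,0,0,0,0.115],[15,25,0,0,0,0.115],[15,25,0,0,0,0.115],[15,25,0,0,0,0.115],[15,25,0,0,0,0.115],[15,25,0,0,0,0.115],[15,25,0,0,0,0.115],[15,25,0,0,0,0.115],[15,25,0,0,0,0.115],[15,25,0,0,0,0.115],[15,25,0,0,0,0.115],[0,0,0,0,0,0]])

```text
clock: 9.3
position: [0.7053, 0.2191, 0.2309]
ee_rot: [0.315, -3.126, -0.004]
force: [-2.1, 0.5, -3.8]
width: 0.305
gripper_force: 40.0
```

>>> step_arm(steps=[[0,0,0,0.0075,-0.087,0],[0,0,0,0.0075,-0.087,0],[0,0,0,0.0075,-0.087,0],[0,0,0,0.0075,-0.087,0],[0,0,0,0,0,0],[0,0,0,0,0,0],[0,0,0,0,0,0],[0,0,0,0,0,0]])

```text
clock: 9.97
position: [0.7063, 0.2124, 0.2328]
ee_rot: [-0.261, 2.78, -0.004]
force: [0.7, 0.0, -2.4]
width: 0.302
gripper_force: 40.0
```

```bash
cat > tgt.py <<'E'
from st import *
P=np.array([.4625,.172,.085]);y=np.radians(4.8);t=np.radians(20)
n=np.array([np.cos(t)*np.cos(y),np.cos(t)*np.sin(y),np.sin(t)]);zr=np.array([-np.sin(t)*np.cos(y),-np.sin(t)*np.sin(y),np.cos(t)])
Rt=np.c_[n,0*n,-zr];Rt[:,1]=np.cross(Rt[:,2],Rt[:,0])
def rel(gap,ahead=.107,up=.0091):
    s,r=st()
    T=r if r[:,0]@n>0 else r@np.diag([-1,-1,1])
    tcp=P+(gap+ahead)*n-up*zr
    print("dmm",((tcp-s["position"])*1e3).round(1),"rot",R.from_matrix(Rt@T.T).as_rotvec().round(4)); return s,T
E
python3 -c "
from tgt import *
rel(.028+.11)
im=cams.get_image('scene')[:,:,::-1];cv2.imwrite('pics/s4full.png',im)
w=cams.get_image('wrist')[:,:,::-1]
cv2.imwrite('pics/s4.png',np.hstack([cv2.resize(im[120:300,300:520],(440,360)),cv2.resize(w,(360,360))]))"
```

```text
9.97 pos [0.7063 0.2124 0.2328] y az 100.39 z [ 0.341  0.029 -0.94 ] j [-0.68  0.44  0.38  1.65 -0.09  0.75  1.45] w 0.302 g 39.95 f [ 0.7  0.  -2.4]
dmm [-11.3 -20.9 -72.6] rot [ 0.0348  0.0035 -0.0975]
```

View pics/s4.png

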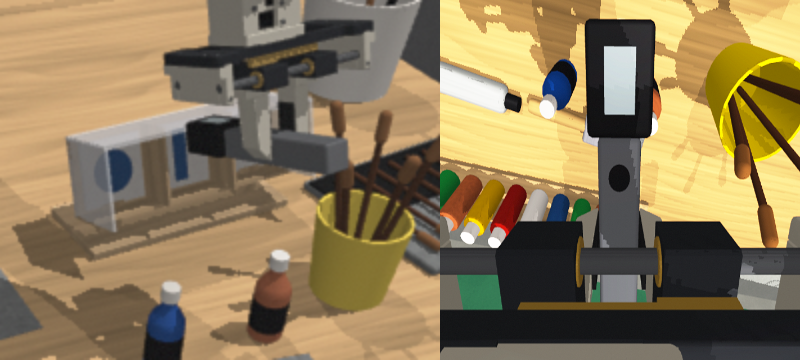

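The scene crop shows the reader held by its handle, its head toward the rack and well above the bottles. The wrist view shows head and handle in line with the gripper, with the brown bottle under the head.

>>> step_arm(steps=[[-3,-5,-10,0.0087,0.0009,-0.0244],[-3,-5,-15,0.0087,0.0009,-0.0244],[-3,-5,-15,0.0087,0.0009,-0.0244],[-2,-6,-15,0.0087,0.0009,-0.0244],[0,0,-12,0,0,0],[0,0,-6,0,0,0],[0,0,0,0,0,0],[0,0,0,0,0,0],[0,0,0,0,0,0]])

```text
clock: 10.82
position: [0.6948, 0.1917, 0.1597]
ee_rot: [-0.118, 2.789, 0.021]
force: [-0.4, 0.6, -2.5]
width: 0.298
gripper_force: 40.0
```

```bash
cat > look.py <<'E'
from tgt import *
import sys
s,T=rel(float(sys.argv[1]))
w=cams.get_image('wrist')[:,:,::-1];c=cams.get_calibration('wrist')
sc=cams.get_image('scene')[:,:,::-1];cs=cams.get_calibration('scene');ct=cams.get_calibration('top')
tp=cams.get_image('top')[:,:,::-1]
k=sys.argv[2];cv2.imwrite(f'pics/w{k}.png',w);cv2.imwrite(f'pics/sc{k}.png',sc);cv2.imwrite(f'pics/tp{k}.png',tp)
L=s["position"]-.107*T[:,0]-.0091*T[:,2]
print("lens est",L.round(4),"in patch",((L-P)@n*1e3).round(1),((L-P)@zr*1e3).round(1),((L-P)@np.cross(zr,n)*1e3).round(1))
for nm,p in [("lens",L),("patch",P)]: print(nm,"scene",proj(cs,p).round(1),"top",proj(ct,p).round(1),"wrist",proj(c,p).round(1))
cv2.imwrite(f'pics/m{k}.png',np.vstack([np.hstack([cv2.resize(sc[150:270,330:490],(400,300),interpolation=2),cv2.resize(w,(400,300))]),cv2.resize(tp[240:330,130:370],(800,300),interpolation=2)]))
E
python3 look.py .138 5
```

```text
10.82 pos [0.6948 0.1917 0.1597] y az 94.84 z [ 0.342  0.029 -0.939] j [-0.66  0.49  0.37  1.77 -0.14  0.57  1.41] w 0.298 g 39.95 f [-0.4  0.6 -2.5]
dmm [ 0.2 -0.1  0.5] rot [-0.0005  0.0009 -0.0008]
lens est [0.5915 0.1829 0.1316] in patch 137.6 -0.5 0.1
lens scene [388.3 215.7] top [238.8 229.7] wrist [317.6  31.4]
patch scene [355.8 205.4] top [245.9 285.5] wrist [ 317.6 -599.3]
```

View pics/m5.png

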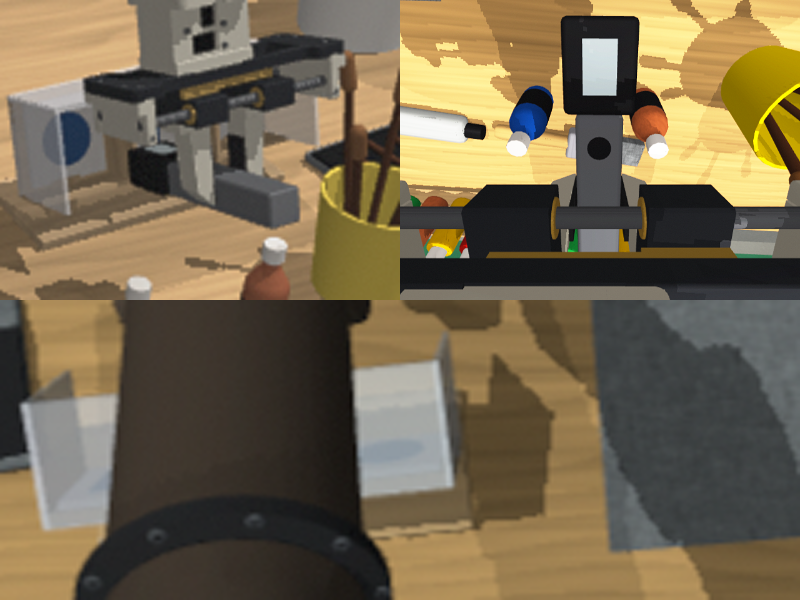

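Reader is straight in the gripper: in the wrist view the head's middle is at column 320 and the handle's at 318. In the scene crop the head lines up with the patch axis. I'll check the pitch in the hand before going in.

```bash
python3 -c "
from tgt import *
s,T=rel(.138);c=cams.get_calibration('wrist');cs=cams.get_calibration('scene')
O=s['position']-.017*T[:,0]*(-1)*(-1)*1 if 0 else s['position']-.107*T[:,0]-.0091*T[:,2]+.09*T[:,0]+.016*T[:,2]
f=lambda x,y,z:O-x*T[:,0]+0+z*(-T[:,2])+y*np.cross(-T[:,2],-T[:,0])
for p in [(.09,0,.032),(.04,0,.032),(.09,-.02,.032),(.09,.02,.032),(.04,.02,.032),(-.09,0,.028),(-.09,.014,.028),(-.09,-.014,.0),(-.09,.014,0),(.09,.02,.032),(.09,.02,0)]: print(p,'w',proj(c,f(*p)).round(0),'s crop',((proj(cs,f(*p))-[330,150])*2.5).round(0))
w=cv2.imread('pics/w5.png').max(2);r=np.where(w[:,300:340].mean(1)<60)[0];print(r[:60])
"
```

```text
10.97 pos [0.6944 0.1917 0.1597] y az 94.85 z [ 0.342  0.03  -0.939] j [-0.66  0.49  0.37  1.78 -0.14  0.57  1.41] w 0.302 g 39.95 f [-0.6  0.3 -2.9]
dmm [ 0.6 -0.2  0.5] rot [-0.0007  0.0009 -0.0009]
(0.09, 0, 0.032) w [318.  20.] s crop [144. 146.]
(0.04, 0, 0.032) w [318. 183.] s crop [178. 156.]
(0.09, -0.02, 0.032) w [383.  20.] s crop [164. 141.]
(0.09, 0.02, 0.032) w [252.  20.] s crop [124. 151.]
(0.04, 0.02, 0.032) w [259. 183.] s crop [158. 161.]
(-0.09, 0, 0.028) w [318. 471.] s crop [284. 191.]
(-0.09, 0.014, 0.028) w [287. 471.] s crop [268. 196.]
(-0.09, -0.014, 0.0) w [345. 424.] s crop [301. 224.]
(-0.09, 0.014, 0) w [291. 424.] s crop [271. 233.]
(0.09, 0.02, 0.032) w [252.  20.] s crop [124. 151.]
(0.09, 0.02, 0) w [266.  40.] s crop [127. 188.]
[ 26  27  28  29  30  31  32  33  34  35  36  37  38  39  40  41  42  43
  44  45  46  47  48  49  50  51  52  53  54  55  56  57  58  59  60 153
 154 155 156 157 158 159 160 161 162 163 164 165 166 167 168 169 170 171
 172 173 174 175 176 177]
```

The pitch matches. Predicted and seen head edges agree within edge rounding, so I'll go in along the patch normal.

>>> step_arm(steps=[[-6,-0.5,-2,0,0,0],[-10,-0.8,-3.6,0,0,0],[-10,-0.8,-3.6,0,0,0],[-10,-0.8,-3.6,0,0,0],[-10,-0.8,-3.6,0,0,0],[-10,-0.8,-3.6,0,0,0],[-10,-0.8,-3.6,0,0,0],[-10,-0.8,-3.6,0,0,0],[-8,-0.8,-3,0,0,0],[0,0,0,0,0,0],[0,0,0,0,0,0]])

```text
clock: 11.88
position: [0.6097, 0.1847, 0.1288]
ee_rot: [-0.118, 2.79, 0.021]
force: [-0.0, -0.2, -2.8]
width: 0.3
gripper_force: 40.0
```

```bash
python3 look.py .028 6
```

```text
11.88 pos [0.6097 0.1847 0.1288] y az 94.86 z [ 0.341  0.029 -0.94 ] j [-0.75  0.41  0.39  2.01 -0.11  0.42  1.34] w 0.3 g 39.95 f [-0.  -0.2 -2.8]
dmm [-17.7  -1.8  -6.1] rot [-0.0003 -0.0002 -0.001 ]
lens est [0.5064 0.1759 0.1007] in patch 46.8 -0.3 0.2
lens scene [366.1 208.7] top [243.5 266.8] wrist [317.8  28.8]
patch scene [355.8 205.4] top [245.9 285.5] wrist [ 317.3 -139.5]
```

View pics/m6.png

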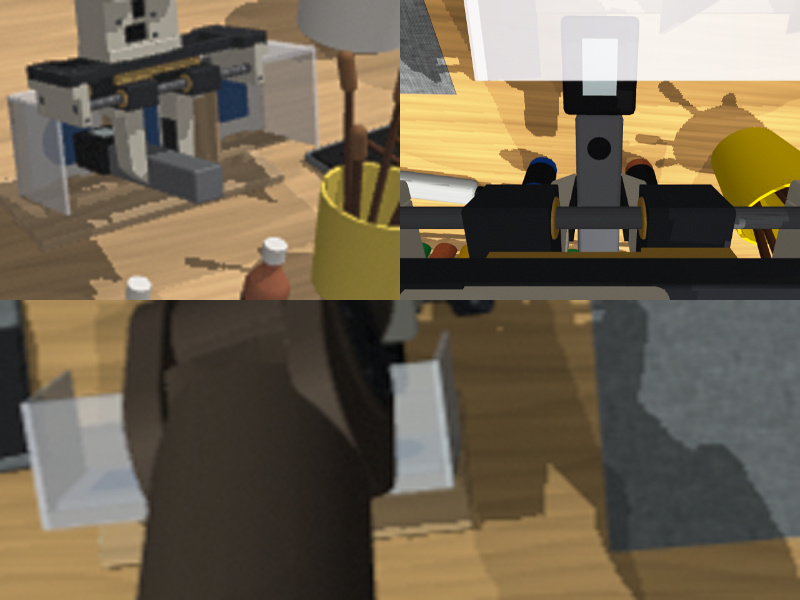

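The wrist view sees the head going under the roof, whose front edge runs level in the picture at row ~80 of the crop with its left corner at (473,80). I'll use that corner as a check.

```bash
python3 -c "
from tgt import *
c=cams.get_calibration('wrist')
w=cv2.imread('pics/w6.png').astype(int);v=w.sum(2)
yv=np.cross(zr,n)
print('edge rows',[ (u,int(np.argmin(np.diff(v[60:170,u]))+60)) for u in (150,200,400,500,600)])
for uv in [(117,128),(320,128),(117,133)]:
    o,d=ray(c,uv)
    for h in (.045,.05):
        X=o+d*((P+h*zr-o)@zr)/(d@zr); print(uv,h,'n %.1f y %.1f'%((X-P)@n*1e3,(X-P)@yv*1e3))
"
```

```text
edge rows [(150, 129), (200, 128), (400, 128), (500, 128), (600, 128)]
(117, 128) 0.045 n 79.0 y -51.3
(117, 128) 0.05 n 78.9 y -48.9
(320, 128) 0.045 n 79.0 y 0.7
(320, 128) 0.05 n 78.9 y 0.6
(117, 133) 0.045 n 80.3 y -51.5
(117, 133) 0.05 n 80.1 y -49.0
```

Corner check: lateral -49 mm as expected, depth 79 against 75 mm. I'll aim for a 30 mm gap, so the true gap stays between 26 and 30.

>>> step_arm(steps=[[-5,-0.4,-1.8,0,0,0],[-5,-0.5,-1.8,0,0,0],[-4,-0.5,-1.2,0,0,0],[-2,0,-0.6,0,0,0],[0,0,0,0,0,0],[0,0,0,0,0,0],[0,0,0,0,0,0],[0,0,0,0,0,0],[0,0,0,0,0,0],[0,0,0,0,0,0],[0,0,0,0,0,0],[0,0,0,0,0,0],[0,0,0,0,0,0],[0,0,0,0,0,0],[0,0,0,0,0,0],[0,0,0,0,0,0],[0,0,0,0,0,0],[0,0,0,0,0,0],[0,0,0,0,0,0],[0,0,0,0,0,0]])

```text
clock: 13.7
position: [0.5938, 0.1831, 0.1231]
ee_rot: [-0.118, 2.791, 0.021]
force: [-0.0, 0.0, -4.0]
width: 0.299
gripper_force: 40.0
```

```bash
python3 look.py .030 7; python3 -c "
import cv2,numpy as np
t=cv2.imread('pics/sc7.png');cv2.imwrite('pics/z7.png',cv2.resize(t[160:260,330:450],(720,600),interpolation=2))"
```

```text
13.7 pos [0.5938 0.1831 0.1231] y az 94.84 z [ 0.34   0.029 -0.94 ] j [-0.77  0.4   0.4   2.05 -0.11  0.39  1.33] w 0.299 g 39.95 f [-0.  0. -4.]
dmm [ 0.1 -0.1  0.2] rot [-0.0001 -0.0004 -0.0007]
lens est [0.4905 0.1743 0.0951] in patch 29.9 -0.1 -0.0
lens scene [362.3 207.5] top [244.4 273.6] wrist [317.9  31.1]
patch scene [355.8 205.4] top [245.9 285.5] wrist [318.  -71.6]
```

View pics/z7.png

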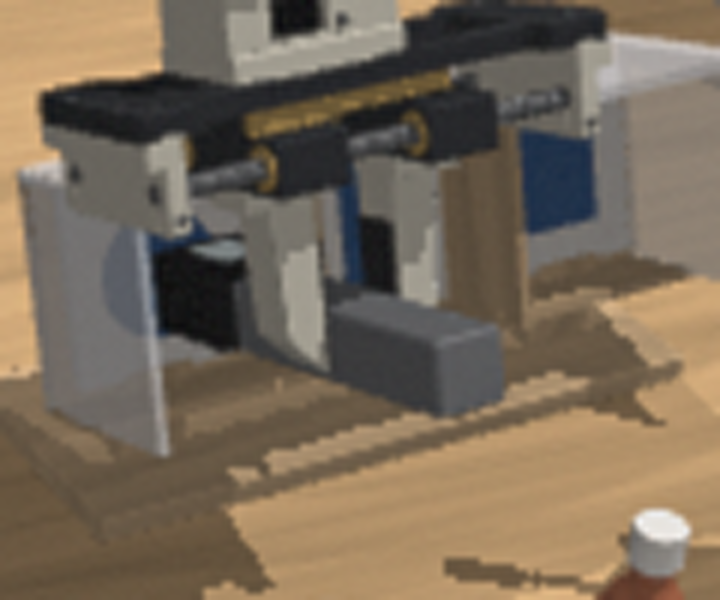

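The head is under the roof in front of the round patch, and the left end wall and divider are clear. I'll hold for two more seconds.

>>> step_arm(steps=[[0,0,0,0,0,0],[0,0,0,0,0,0],[0,0,0,0,0,0],[0,0,0,0,0,0],[0,0,0,0,0,0],[0,0,0,0,0,0],[0,0,0,0,0,0],[0,0,0,0,0,0],[0,0,0,0,0,0],[0,0,0,0,0,0],[0,0,0,0,0,0],[0,0,0,0,0,0],[0,0,0,0,0,0],[0,0,0,0,0,0],[0,0,0,0,0,0],[0,0,0,0,0,0],[0,0,0,0,0,0],[0,0,0,0,0,0],[0,0,0,0,0,0],[0,0,0,0,0,0]])

```text
clock: 15.52
position: [0.5939, 0.183, 0.1232]
ee_rot: [-0.118, 2.791, 0.021]
force: [0.0, -0.6, -1.9]
width: 0.3
gripper_force: 40.0
```

>>> step_arm(steps=[[0,0,0,0,0,0],[0,0,0,0,0,0],[0,0,0,0,0,0],[0,0,0,0,0,0],[6,0.5,2.2,0,0,0],[10,0.8,3.6,0,0,0],[10,0.8,3.6,0,0,0],[10,0.8,3.6,0,0,0],[10,0.8,3.6,0,0,0],[10,0.8,3.6,0,0,0],[10,0.8,3.6,0,0,0],[10,0.8,3.6,0,0,0],[10,0.8,3.6,0,0,0],[10,0.8,3.6,0,0,0],[6,0.6,5,0,0,0],[0,0,15,0,0,0],[0,0,20,0,0,0],[0,0,20,0,0,0],[0,0,15,0,0,0],[0,0,0,0,0,0]])

```text
clock: 17.18
position: [0.698, 0.1917, 0.237]
ee_rot: [-0.117, 2.785, 0.024]
force: [1.2, 0.6, -1.3]
width: 0.298
gripper_force: 40.0
```

>>> step_arm(steps=[[0,0,0,-0.0073,0.087,0],[0,0,0,-0.0073,0.087,0],[0,0,0,-0.0073,0.087,0],[0,0,0,-0.0073,0.087,0],[-6,-10,0,0,0,-0.06],[-12,-18,0,0,0,-0.1],[-12,-19,0,0,0,-0.1],[-12,-19,0,0,0,-0.1],[-12,-19,0,0,0,-0.1],[-12,-19,0,0,0,-0.1],[-12,-19,0,0,0,-0.1],[-12,-19,0,0,0,-0.1],[-12,-19,0,0,0,-0.1],[-12,-19,0,0,0,-0.1],[-12,-19,0,0,0,-0.1],[-12,-19,0,0,0,-0.1],[-12,-19,0,0,0,-0.1],[-12,-19,0,0,0,-0.1],[-12,-19,0,0,0,-0.1],[-12,-19,0,0,0,-0.1]])

```text
clock: 18.85
position: [0.509, -0.1034, 0.2321]
ee_rot: [-2.119, -2.319, -0.0]
force: [0.5, -0.0, -2.3]
width: 0.298
gripper_force: 40.0
```

```bash
python3 -c "
from st import *
s,r=st()
a=np.radians(2.8);G=np.c_[[-np.sin(a),np.cos(a),0],[np.cos(a),np.sin(a),0],[0,0,-1]]
if r[:,1]@G[:,1]<0: G=G@np.diag([-1,-1,1])
print('det',np.linalg.det(G),R.from_matrix(G@r.T).as_rotvec().round(4))"
```

```text
18.85 pos [ 0.509  -0.1034  0.2321] y az 5.18 z [-0.  0. -1.] j [-0.54  0.31  0.83  1.87 -0.26  1.07  0.49] w 0.298 g 39.95 f [ 0.5 -0.  -2.3]
det 1.0000000000000002 [-0.0005 -0.0001 -0.0415]
```

>>> step_arm(steps=[[0,0,-15,0,0,-0.02],[-2,0,-25,0,0,-0.02],[-2,0,-30,0,0,0],[0,0,-30,0,0,0],[0,0,-30,0,0,0],[0,0,-30,0,0,0],[0,0,-25,0,0,0],[0,0,-15,0,0,0],[0,0,-10,0,0,0],[0,0,-5,0,0,0],[0,0,0,0,0,0],[0,0,0,0,0,0],[0,0,0,0,0,0]])

```text
clock: 19.93
position: [0.5066, -0.1028, 0.0186]
ee_rot: [2.159, 2.281, 0.003]
force: [-0.1, -0.1, -2.3]
width: 0.302
gripper_force: 40.0
```

```bash
python3 -c "
from st import *
st()"
```

```text
19.93 pos [ 0.5066 -0.1028  0.0186] y az 3.16 z [ 0.002  0.    -1.   ] j [-0.33  0.61  0.6   2.08 -0.58  0.62  0.73] w 0.302 g 39.95 f [-0.1 -0.1 -2.3]
```

Down 11 mm gently to touch.

>>> step_arm(steps=[[0,0,-3,0,0,0],[0,0,-3,0,0,0],[0,0,-2.5,0,0,0],[0,0,-1.5,0,0,0],[0,0,-1,0,0,0],[0,0,0,0,0,0],[0,0,0,0,0,0],[0,0,0,0,0,0]])

```text
clock: 20.6
position: [0.5058, -0.1026, 0.0068]
ee_rot: [-2.159, -2.281, -0.001]
force: [-1.4, 1.0, 2.4]
width: 0.302
gripper_force: 40.0
```

In contact with the mat (the force went from -2.3 to +2.4 N). I'll release and lift.

>>> step_arm(steps=[[0,0,0,0,0,0],[0,0,0,0,0,0],[0,0,0,0,0,0],[0,0,0,0,0,0],[0,0,0,0,0,0],[0,0,0,0,0,0],[0,0,15,0,0,0],[0,0,30,0,0,0],[0,0,35,0,0,0],[0,-20,35,0,0,0],[0,-30,20,0,0,0],[0,-30,0,0,0,0],[0,-30,0,0,0,0],[0,0,0,0,0,0],[0,0,0,0,0,0],[0,0,0,0,0,0]], gripper=0.75)

```text
clock: 21.93
position: [0.5056, -0.2121, 0.1414]
ee_rot: [-2.159, -2.281, -0.001]
force: [0.5, 0.3, -0.1]
width: 0.747
gripper_force: 0.0
```

```bash
python3 -c "
from st import *
st();c=cams.get_calibration('wrist');w=cams.get_image('wrist')[:,:,::-1];cv2.imwrite('pics/w8.png',w)
for a,cc,b,m in blobs(w.max(2)<50,(150,0,480,270),300)[:2]: print(a,cc,b,'head',onz(c,cc,.032))"
```

```text
21.93 pos [ 0.5056 -0.2121  0.1414] y az 3.14 z [-0.     0.001 -1.   ] j [-0.24  0.48  0.76  1.91 -0.41  0.92  0.77] w 0.747 g 0.0 f [ 0.5  0.3 -0.1]
313 [327.72204473   7.05111821] [317   0  22  17] head [ 0.50353374 -0.06926564  0.032     ]
```

View pics/w8.png

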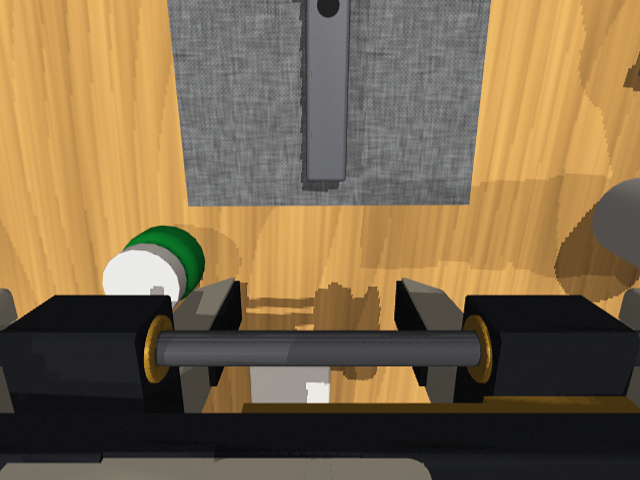

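The reader lies flat in the middle of the mat, its handle end at (327,180) just inside the mat's edge at row 205. That puts its middle about 100 mm in from that edge. The gripper is clear, so I'm signing off.

```bash
python3 -c "
from cell import job
print(job.sign_off())"
```

```text
the job is handed in; nothing more can be done
None
```

I read the round patch at an estimated 26–30 mm for over two seconds, then laid the reader flat on the mat, let go and handed the job in at about 22 s; no verdict came back.

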